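Shut the bench chest so that its lid locks the drawers

TASK

Close up the wooden bench chest: with the fingertips push both open drawers fully home, then push the lid down until it is fully shut, so that its front lip drops in front of the drawers and locks them. Slam nothing and pick nothing up: the dish and the slip stone stay lying in their drawers, and the other things on the table stay where they are.

Things in the scene. Friction and masses are not known exactly. Their poses are not given: they have to be found in the camera images.
- chest: Low wooden bench chest, fixed to the table: 160 mm deep (x), 300 mm wide (y), 74 mm high without its lid. Origin: centre of its underside, on the table. Its +x axis points from the drawer fronts to the back, +y to the left drawer seen from the front, z up. Front face at x = -80 mm, hinge line of the lid at the back edge, x = +80 mm.
- left_drawer (a joint): How far the left drawer (at chest y = +72 mm) stands out, m: 0 fully home, starts about 0.035 to 0.065, at most 0.09. It slides along chest x, shuts towards chest +x, and takes about 1.5 N to move (a little more when fast); it stays where it is left.
- right_drawer (a joint): The same for the right drawer (at chest y = -72 mm).
- left_drawer_knob (a point): Centre of the front of the left drawer's round brass knob: 22 mm across, standing 19 mm out from the drawer front, its axis along chest x, 30 mm above the table. The front itself is 133 mm wide and reaches from 14 to 59 mm above the table. Home, this point lies at chest (-99, +72, 30) mm; it moves with the drawer.
- right_drawer_knob (a point): The same for the right drawer. Home, this point lies at chest (-99, -72, 30) mm.
- left_drawer_floor (a point): Centre of the left drawer's inner floor, 18 mm above the table; inside it measures 127 mm (x) by 120 mm (y). Moves with the drawer.
- right_drawer_floor (a point): The same for the right drawer.
- chest_lid (a joint): Opening angle of the lid, rad: 0 shut, starts at about 0.7 to 1.0, at most 1.4. The lid turns about the chest's back edge; stiff friction hinges keep it at any angle, and 2 to 4 N at the front edge swings it down.
- lid_edge (a point): Point on the middle of the lid's outer face (its top when shut), 150 mm from the hinge line and 18 mm short of the lid's front edge; 84 mm above the table when shut. Its z axis is the outward normal of that face: straight up when shut, leaning to the back of the chest while open; its x axis runs towards the hinge.
- lid_hinge (a point): Middle of the hinge line: chest (80, 0, 75) mm. The hinge runs along chest y. The lid's outer face lies 9 mm off a plane through this line.
- lid_lip (a point): Middle of the lower edge of the brass-edged wooden lip (4 mm thick) along the lid's front, 23 mm below the lid's underside. Shut, it lies at chest (-86, 0, 52) mm: its inner face stands 4.5 mm ahead of the drawer fronts and overlaps their upper 7 mm, so a drawer that is not home stops the lid, and a shut lid locks the drawers.
- tin_dish: Small tin dish with a red filling lying loose in the left drawer, 43 x 44 mm, 13 mm high. Origin: centre of its underside.
- slip_stone: Brown sharpening slip lying loose in the right drawer, 30 x 70 x 12 mm. Origin: centre of its underside.
- flux_pot: Bystander: small white plastic pot with a white lid and a dark band, 34 mm across, 38 mm high. Origin: centre of its underside.
- borax_pot: Bystander: small white plastic pot with a white lid and a dark band, 39 mm across, 46 mm high. Origin: centre of its underside.
- glue_bottle: Bystander: slim blue glue bottle with a pointed blue cap, 31 mm across, 104 mm high, standing. Origin: centre of its underside.
- red_pliers: Bystander: pliers with red grips lying flat, 154 x 46 x 11 mm. Origin: centre of its underside.
- white_tin: Bystander: flat round white tin, 55 mm across, 11 mm high. Origin: centre of its underside.
- loupe: Bystander: folded white loupe, 26 x 26 x 14 mm. Origin: centre of its underside.

How it is judged:
By the outcome, as a careful person would: the job done as asked, in the order asked, and still so for the second after the job is handed in, with the robot touching nothing.
It also fails if it takes over 51 s, if anything falls off the work surface, if the arm or the gripper's body presses on something with over 40 N, if the wrist force passes 120 N, or if a joint passes its speed limit or range.

ROBOT

A 6-joint arm with a two-finger parallel gripper is mounted at the origin on a cart in front of the work surface, level with it; the furniture and walls round the work are solid. World frame = base frame: x ahead of the robot, y to its left, z up, the work surface at z = 0. Lengths are in m, angles in rad, forces in N, time in s.
With the tool pointing down it reaches from about 0.275 to 0.825 m from the base axis. Payload 4.9 kg.
Tool frame: the origin (TCP) lies midway between the tips of the shut fingers; the grasp point (between the pads) lies 19 mm behind it (grip_point_offset is the distance from the TCP to the grasp point, in m); z points along the fingers, y is the line along which they close (so a half turn about z gives the same grasp; the last joint's range is limited). The gripper opens to 85 mm and grips with 20 to 120 N. Pads are 22 mm wide; open, the fingers measure 114 mm over their backs; the gripper's body (76 mm by 85 mm) begins 54 mm behind the grasp point. The pads swing forward as they close: fully open they stand 13 mm farther back than shut.
Start: joints at [1.084, 0.326, -0.193, 1.052, 0, 1.437], TCP at [0.19, 0.516, 0.231] pointing down, gripper open.
Joint ranges: [-2.65, 2.65], [-0.97, 1.79], [-1.3, 1.35], [-1.93, 2.1], [-1.47, 1.37], [-3.14, 3.14]. Speed limits (rad/s): [2.57, 2.57, 3.14, 3.14, 3.14, 3.14].

INTERFACE

Orientations are given as a rotation vector (axis times angle).
In Python, from cell import * gives the robot as it stands. Calls block until the motion is done:
- movep(position, orientation): joint-space move of the TCP to a pose.
- move_l(position, velocity=0.15, rot=None, until_force=None): straight line of the TCP; rot=None keeps the orientation; velocity is the mean speed in m/s. With until_force (N) it stops when the force on the tool has changed by that much, and returns True; else False.
- set_joints(angles): joint-space move.
- let_go() and grab(newtons=None): open the fingers fully, or close them until they stop; newtons is the grip in N (None keeps the last).
- sleep(seconds).
- ik(position, orientation): joint angles nearest the present ones, or None.
- get_state(): the state.
- grab_frame(name): name is "scene" or "top" or "wrist"; returns a dict with "img" (420x560x3 uint8, red, green, blue), "fx", "fy", "cx", "cy" (pixels), "cam_to_world" (4x4, takes a point from camera to world coordinates); the wrist camera has in their place "T_tool_cam" (4x4, takes a point from camera to tool coordinates, whose origin is the TCP and whose axes are the flange's). Camera axes: x right, y down, z forward; pixel columns grow to the right and rows downward; lengths in m; the calibration is good to about 2 mm. A picture is of the moment at which its call begins: read the wrist's pose just before it. There is no depth.
A pose or a line that the arm cannot do raises MotionError and nothing moves.
- sign_off(): hands the job in; it is judged then, once.
Trained networks look in the newest picture that a camera, given by its name, has taken for a name from the list of things; names that differ only in an ending like _2 or _b are one class to them, and where a whole thing is asked for, a point or a joint stands for the part that bears it (a point fixed in the world has none). Each returns a list of dicts, best first, with "score" (0 to 1); they miss things now and then, are a little off and sometimes report something else, mostly with a low value. They report only what shows in the picture. A call takes as long as a camera call.
- spot_in(camera, name): "centre" ([column, row] in pixels, amid what is visible of it).
- silhouettes(camera, name): "mask" (420x560 bool, what is visible of it) and "centre" ([column, row] in pixels, amid what is visible of it).
- tip_of(camera, name): "centre" ([column, row] in pixels: a listed point, or the origin of a listed thing).
The state is a dict: "clock": time; "q": joint angles; "joint_velocities": joint speeds; "tau": joint torques, N m; "position": TCP position; "eef_rot": TCP orientation; "contact_force": force on the tool from outside, world axes, zero at the start; "wrist_torque": the same for the moment, N m; "finger_gap": opening from 0.0 (shut) to 1.0 (fully open); "grasp_force": force on a finger pad.
Only numpy, scipy, OpenCV 4.12 (cv2) and the standard library are available. Lean on these libraries where they do the work, as an engineer would, in place of code of your own. Each camera call takes 0.05 s, during which the arm holds its last target. There are 200 camera calls.

## Working session

There is one attempt and no reset: what is moved stays moved. The work goes in short steps, each a Python script; the robot and the scene stay as the last script left them, time stands still between calls to the robot, and variables do not carry over. Pictures are saved under pics/ and viewed, at most 10 in all, crops included, and the job is handed in when it is done.

```bash
mkdir -p pics; python3 - <<'E'
from cell import *
import cv2,numpy as np
for c in ("scene","top"):
    f=grab_frame(c); cv2.imwrite(f"pics/{c}0.png",f["img"][:,:,::-1])
    print(c,f["fx"],f["cx"],f["cy"],np.round(f["cam_to_world"],3).tolist())
    for n in ("left_drawer_knob","right_drawer_knob","lid_edge","lid_hinge","lid_lip","chest","left_drawer_floor","right_drawer_floor","glue_bottle","flux_pot","borax_pot","tin_dish","slip_stone","red_pliers","white_tin","loupe"):
        print(n,[(np.round(d["centre"]).tolist(),round(d["score"],2)) for d in tip_of(c,n)[:2]])
print(get_state())
E
```

```text
scene 507.42830750706656 281.6213518282557 208.01386324196127 [[0.871, -0.235, 0.432, -0.066], [-0.491, -0.385, 0.781, -1.119], [-0.017, -0.892, -0.451, 0.692], [0.0, 0.0, 0.0, 1.0]]
left_drawer_knob [([248.0, 208.0], 0.57)]
right_drawer_knob [([267.0, 227.0], 0.8)]
lid_edge [([298.0, 160.0], 0.89)]
lid_hinge [([332.0, 190.0], 0.87)]
lid_lip [([284.0, 166.0], 0.94), ([276.0, 206.0], 0.21)]
chest [([307.0, 220.0], 0.68)]
left_drawer_floor [([277.0, 207.0], 0.73)]
right_drawer_floor [([295.0, 225.0], 0.94), ([316.0, 330.0], 0.59)]
glue_bottle [([234.0, 183.0], 0.51)]
flux_pot [([334.0, 293.0], 0.53), ([262.0, 295.0], 0.44)]
borax_pot [([257.0, 178.0], 0.75)]
tin_dish []
slip_stone [([286.0, 227.0], 0.37), ([315.0, 329.0], 0.19)]
red_pliers [([316.0, 329.0], 0.89)]
white_tin [([262.0, 294.0], 0.41)]
loupe [([262.0, 293.0], 0.45)]
top 534.5045227992023 282.4922087984068 212.51562616773865 [[0.021, -0.983, 0.181, 0.284], [-1.0, -0.025, -0.019, -0.033], [0.023, -0.18, -0.983, 1.517], [0.0, 0.0, 0.0, 1.0]]
left_drawer_knob [([228.0, 236.0], 0.61)]
right_drawer_knob [([279.0, 238.0], 0.85)]

[... 652 characters left out ...]
1.0], 0.59)]
{'clock': 1.7, 'q': array([ 1.08381140e+00,  3.26233284e-01, -1.92622120e-01,  1.05196428e+00,
       -9.56379610e-07,  1.43654898e+00]), 'joint_velocities': array([-0.00026375, -0.00231721,  0.00174357,  0.00025607, -0.00177543,
        0.00137364]), 'tau': array([ 7.10152817e-04, -4.43317795e+01,  2.62751734e+01,  1.20693196e-03,
       -1.24299463e-04, -8.42810493e-06]), 'position': array([0.19002953, 0.51614692, 0.23125428]), 'eef_rot': array([-5.51209738e-01, -3.09285194e+00,  3.53897191e-05]), 'contact_force': array([-0.60475561, -0.21779812, -0.08532706]), 'wrist_torque': array([-0.00029688, -0.02224399, -0.00295332]), 'grasp_force': 0.0, 'finger_gap': 1.0020087758751044}
```

View pics/top0.png

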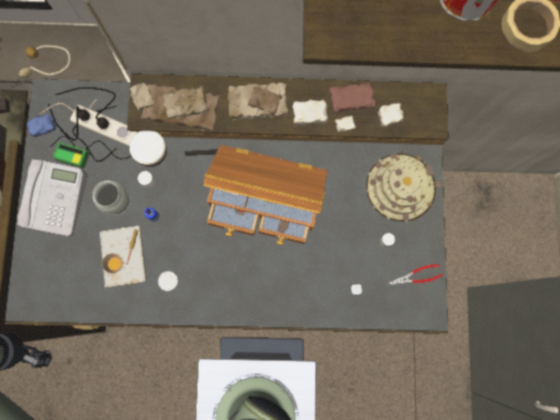

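View pics/scene0.png

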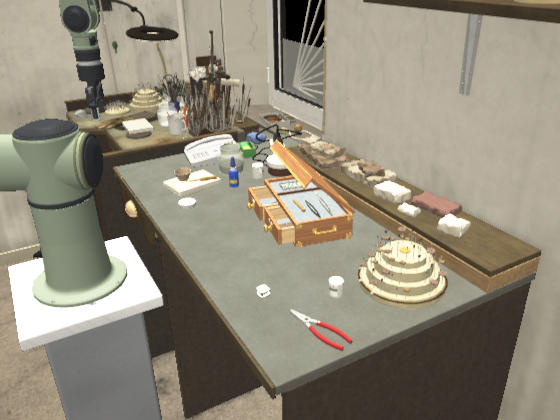

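The top view shows the chest at about (265,195), yawed slightly clockwise, with knobs near (229,233) and (281,240). The bystanders are well clear: glue bottle (151,214), pots (145,178) and (388,239), tin (168,281), loupe (356,289), pliers (415,274). I'll fit the chest model to the keypoints.

```bash
cat > fit.py <<'E'
import numpy as np
from scipy.optimize import least_squares
PTS={"left_drawer_knob":lambda p:(-.099-p[3],.072,.030),"right_drawer_knob":lambda p:(-.099-p[4],-.072,.030),
"left_drawer_floor":lambda p:(FL-p[3],.072,.018),"right_drawer_floor":lambda p:(FL-p[4],-.072,.018),
"lid_hinge":lambda p:(.08,0,.075),"lid_edge":lambda p:lid(p[5],.150,.009),"lid_lip":lambda p:lid(p[5],.166,-.023),
"chest":lambda p:(0,0,0)}
FL=-0.006
def lid(a,r,n): return (.08-r*np.cos(a)+n*np.sin(a),0,.075+r*np.sin(a)+n*np.cos(a))
def world(p,c):
    s,k=np.sin(p[2]),np.cos(p[2]); return np.array([p[0]+k*c[0]-s*c[1],p[1]+s*c[0]+k*c[1],c[2]])
def proj(f,w):
    T=np.linalg.inv(f["T"]); v=T[:3,:3]@w+T[:3,3]
    return np.array([f["fx"]*v[0]/v[2]+f["cx"],f["fy"]*v[1]/v[2]+f["cy"]])
def fit(obs,p0):
    # obs: (frame,name,pixel,score)
    r=lambda p:np.concatenate([(proj(f,world(p,PTS[n](p)))-u)*s for f,n,u,s in obs])
    o=least_squares(r,p0,loss="soft_l1",f_scale=1.5)
    return o.x,[(f["name"],n,np.round(proj(f,world(o.x,PTS[n](o.x)))-u,1).tolist()) for f,n,u,s in obs]
E
cat > look.py <<'E'
from cell import *
from fit import *
from scipy.spatial.transform import Rotation as R
def frame(c):
    s=get_state(); f=grab_frame(c); f["name"]=c
    if c=="wrist":
        T=np.eye(4);T[:3,:3]=R.from_rotvec(s["eef_rot"]).as_matrix();T[:3,3]=s["position"]; f["T"]=T@f["T_tool_cam"]
    else: f["T"]=np.array(f["cam_to_world"])
    return f
def observe(c,names=PTS,mins=.5):
    f=frame(c);o=[]
    for n in names:
        d=tip_of(c,n)
        if d and d[0]["score"]>=mins:o.append((f,n,np.array(d[0]["centre"]),d[0]["score"]))
    return f,o
E
python3 - <<'E'
from look import *
o=[]
for c in("top","scene"): o+=observe(c)[1]
p,r=fit(o,[.57,0,-.13,.05,.05,.85])
print(np.round(p,4));print(*r,sep="\n")
E
```

```text
[ 0.6218 -0.0103 -0.1925  0.0553  0.042   0.6328]
('top', 'left_drawer_knob', [-0.5, 0.9])
('top', 'left_drawer_floor', [-1.8, -1.3])
('top', 'right_drawer_floor', [3.4, -1.2])
('top', 'lid_hinge', [-1.2, 1.5])
('top', 'lid_edge', [105.7, -23.2])
('top', 'chest', [-3.9, 1.8])
('scene', 'left_drawer_knob', [-0.2, 0.7])
('scene', 'right_drawer_knob', [-2.6, 2.6])
('scene', 'left_drawer_floor', [1.8, 0.8])
('scene', 'right_drawer_floor', [-0.4, 1.1])
('scene', 'lid_hinge', [2.1, 0.9])
('scene', 'lid_edge', [-2.5, -0.6])
('scene', 'lid_lip', [-1.0, 2.9])
('scene', 'chest', [40.3, -7.7])
```

```bash
cat >> look.py <<'E'
import cv2
def rot(p,t):
    M=np.array([[-np.cos(t),0,np.sin(t)],[0,1,0],[-np.sin(t),0,-np.cos(t)]])
    return (R.from_euler("z",p[2])*R.from_matrix(M)).as_rotvec()
E
python3 - <<'E'
from look import *
p=np.array([.6218,-.0103,-.1925,.0553,.042,.6328])
grab()
movep(world(p,(-.27,0,.20)),rot(p,.7))
for x in(-.165,-.115):
  for y in(.072,-.072): print(ik(world(p,(x,y,.03)),rot(p,.8)))
print(ik(world(p,(-.03,0,.25)),rot(p,0)),get_state()["position"],get_state()["clock"])
o=[]
f,w=observe("wrist"); cv2.imwrite("pics/wrist1.png",f["img"][:,:,::-1])
for n in ("top","scene"): o+=observe(n)[1]
for a in w: print(a[1],np.round(a[2]),round(a[3],2))
q,r=fit(o+w,p); print(np.round(q,4));print(*r,sep="\n")
q,r=fit(w,p); print(np.round(q,4))
E
```

```text
None
None
[ 0.15887375  0.59761714 -1.26242411 -1.05772749 -0.2494854   0.25005732]
None
[-0.13226719  0.39463059 -0.04343475  1.13273098  0.          0.06023281] [0.35757537 0.04168622 0.20073728] 5.175
left_drawer_knob [357. 161.] 0.85
right_drawer_knob [220. 192.] 0.63
left_drawer_floor [341. 204.] 0.68
right_drawer_floor [222. 206.] 0.8
lid_edge [278. 353.] 0.67
chest [280. 213.] 0.95
[ 0.6212 -0.0137 -0.243   0.0539  0.037   0.7689]
('top', 'left_drawer_knob', [-1.7, -2.3])
('top', 'right_drawer_knob', [0.3, -1.5])
('top', 'left_drawer_floor', [-1.3, -0.0])
('top', 'right_drawer_floor', [1.4, -1.7])
('top', 'lid_hinge', [-0.5, -0.9])
('top', 'lid_edge', [-3.5, 1.9])
('top', 'lid_lip', [-0.7, 1.2])
('top', 'chest', [-1.5, 1.6])
('scene', 'left_drawer_knob', [1.6, 0.9])
('scene', 'right_drawer_knob', [-0.6, 0.2])
('scene', 'left_drawer_floor', [1.9, 1.3])
('scene', 'right_drawer_floor', [0.3, -0.2])
('scene', 'lid_hinge', [1.8, 2.1])
('scene', 'lid_edge', [1.6, -3.2])
('scene', 'lid_lip', [1.6, -0.5])
('scene', 'chest', [-1.9, 1.0])
('wrist', 'left_drawer_knob', [0.8, -0.8])
('wrist', 'right_drawer_knob', [-5.1, -25.9])
('wrist', 'left_drawer_floor', [-1.6, -1.9])
('wrist', 'right_drawer_floor', [1.1, 0.8])
('wrist', 'lid_edge', [2.0, -0.7])
('wrist', 'chest', [-1.3, 1.7])
[ 0.6167 -0.0131 -0.2493  0.0479 -0.0028  0.7827]
```

View pics/wrist1.png

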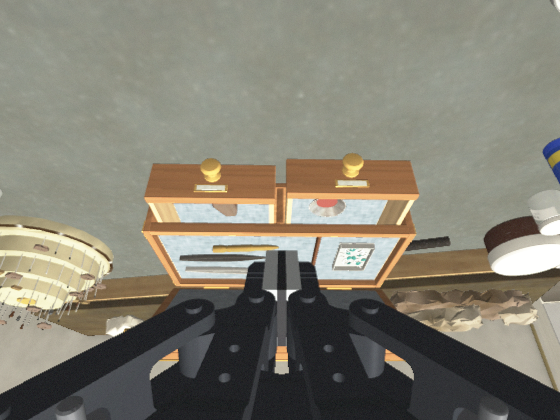

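The wrist view shows both drawers with their contents in place. The right knob's front is really at about (210,165), so the network was off there; the left is at about (352,158). I'll correct that point, check the corners and scan feasible tilts.

```bash
python3 - <<'E'
from look import *
p=np.array([.6212,-.0137,-.243,.0539,.037,.7689])
f,w=observe("wrist"); w=[a for a in w if a[1]!="right_drawer_knob"]+[(f,"right_drawer_knob",np.array([210.,164.]),.9)]
o=[]
for n in ("top","scene"): o+=observe(n)[1]
q,r=fit(o+w,p); print(np.round(q,4)); print(*r[-8:],sep="\n")
for c in[(-.08,.15,.074),(-.08,-.15,.074),(.08,.15,.075),(.08,-.15,.075),(-.08-q[3],.1385,.059),(-.08-q[3],.0055,.059),(-.08-q[4],-.0055,.059),(-.08-q[4],-.1385,.059)]:
    print(c,np.round(proj(f,world(q,c))))
for t in(.2,.3,.4,.5,.6,.7):
  print(t,[ik(world(q,(x,y,z)),rot(q,t)) is not None for z in(.03,.045) for x in(-.18,-.10) for y in(.072,-.072)])
im=cv2.resize(f["img"][140:300,130:430],None,fx=2.6,fy=2.6); cv2.imwrite("pics/crop1.png",im[:,:,::-1])
E
```

```text
[ 0.6236 -0.0141 -0.2144  0.0588  0.0455  0.7218]
('scene', 'chest', [1.0, 1.5])
('wrist', 'left_drawer_knob', [0.5, -2.2])
('wrist', 'left_drawer_floor', [-2.1, 0.5])
('wrist', 'right_drawer_floor', [-0.9, 0.6])
('wrist', 'lid_edge', [1.8, -6.4])
('wrist', 'lid_lip', [-74.4, 168.7])
('wrist', 'chest', [-4.9, 1.7])
('wrist', 'right_drawer_knob', [1.1, 0.8])
(-0.08, 0.15, 0.074) [416. 236.]
(-0.08, -0.15, 0.074) [143. 233.]
(0.08, 0.15, 0.075) [380. 289.]
(0.08, -0.15, 0.075) [176. 288.]
(np.float64(-0.1387745276524612), 0.1385, 0.059) [422. 194.]
(np.float64(-0.1387745276524612), 0.0055, 0.059) [288. 192.]
(np.float64(-0.12552877611715998), -0.0055, 0.059) [276. 200.]
(np.float64(-0.12552877611715998), -0.1385, 0.059) [145. 198.]
0.2 [True, True, True, True, True, True, True, True]
0.3 [True, True, True, True, True, True, True, True]
0.4 [True, True, True, True, True, True, True, True]
0.5 [True, True, True, True, True, True, True, True]
0.6 [True, False, True, True, True, False, True, True]
0.7 [False, False, True, True, True, False, True, True]
```

View pics/crop1.png

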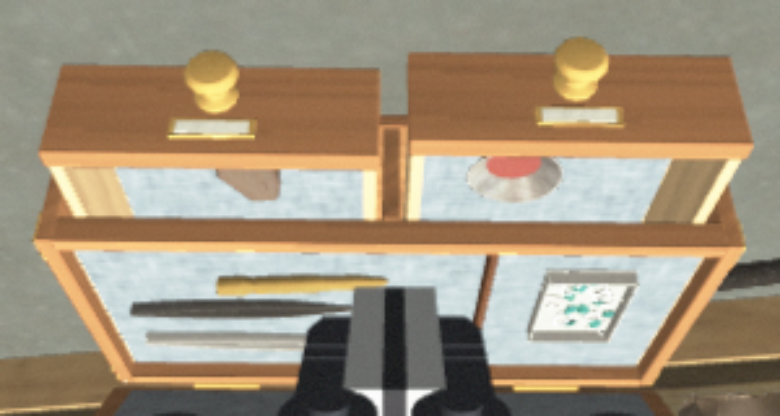

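The crop gives clean edges: chest front top corners at (143,232) and (416,231.5), and drawer-front top corners at (288,196), (419,196), (145,201), (276,201). I'll refit with them, then push the left drawer, then the right, at the knobs with a force stop.

```bash
cat > push.py <<'E'
from look import *
def push(p,y,d,t=.45):
    r=rot(p,t)
    movep(world(p,(-.099-d-.05,y,.09)),r)
    move_l(world(p,(-.099-d-.035,y,.032)),.12)
    C=lambda:(R.from_euler("z",-p[2]).apply(get_state()["position"]-[p[0],p[1],0]))
    f=lambda:R.from_euler("z",-p[2]).apply(get_state()["contact_force"]).round(1)
    h=move_l(world(p,(-.099-.012,y,.032)),.05); print("near",h,C().round(4),f())
    h=move_l(world(p,(-.099+.012,y,.032)),.02,until_force=6); print("end",h,C().round(4),f())
    move_l(world(p,(-.18,y,.05)),.12); move_l(world(p,(-.20,y,.12)),.15)
    print("clock",get_state()["clock"])
E
python3 - <<'E'
from push import *
p=np.array([.6236,-.0141,-.2,.0588,.0455,.7218])
f,w=observe("wrist"); w=[a for a in w if a[1] not in("right_drawer_knob","lid_lip","lid_edge")]+[(f,"right_drawer_knob",np.array([210.,164.]),.9)]
PTS.update(a=lambda p:(-.08,.15,.074),b=lambda p:(-.08,-.15,.074),c=lambda p:(-.08-p[3],.0055,.059),d=lambda p:(-.08-p[3],.1385,.059),
 e=lambda p:(-.08-p[4],-.1385,.059),f=lambda p:(-.08-p[4],-.0055,.059))
for k,u in dict(a=(416,231.5),b=(143,232),c=(288,196),d=(419,196),e=(145,201),f=(276,201)).items(): w.append((f,k,np.array(u,float),1.5))
o=[]
for n in("top","scene"): o+=observe(n,list(PTS)[:8])[1]
q,r=fit(o+w,p); print(np.round(q,4)); print(*[x for x in r if x[0]=="wrist"],sep="\n")
np.save("p.npy",q)
push(q,.072,q[3])
E
```

```text
[ 0.6202 -0.0131 -0.2088  0.0504  0.0399  0.7416]
('wrist', 'left_drawer_floor', [-1.4, 1.7])
('wrist', 'right_drawer_floor', [2.5, 3.6])
('wrist', 'chest', [56.9, 11.0])
('wrist', 'right_drawer_knob', [0.8, 2.4])
('wrist', 'a', [1.3, 2.5])
('wrist', 'b', [-0.5, 0.2])
('wrist', 'c', [-1.1, -1.0])
('wrist', 'd', [0.5, 0.1])
('wrist', 'e', [-0.2, -1.2])
('wrist', 'f', [-0.2, -0.1])
near False [-0.111   0.072   0.0321] [-1.4  0.5 -0.6]
end True [-0.104   0.0719  0.0314] [-1.   1.1  1.7]
clock 14.25
```

```bash
python3 - <<'E'
from push import *
p=np.load("p.npy")
push(p,-.072,p[4])
movep(world(p,(-.27,0,.20)),rot(p,.6))
f,w=observe("wrist"); print([(a[1],np.round(a[2]),round(a[3],2)) for a in w])
for n,c in dict(chestL=(-.08,.15,.074),chestR=(-.08,-.15,.074),kL=(-.099,.072,.03),kR=(-.099,-.072,.03),fL=(-.08,.1385,.059),fR=(-.08,-.1385,.059)).items(): print(n,proj(f,world(p,c)).round(1))
cv2.imwrite("pics/w2.png",cv2.resize(f["img"][100:320,120:440],None,fx=2.5,fy=2.5)[:,:,::-1]); print(get_state()["clock"])
E
```

```text
near False [-0.1112 -0.0718  0.0319] [ 0.7 -0.6  0.2]
end True [-0.1046 -0.0719  0.0312] [-0.7 -0.4  1.2]
clock 18.9583
[('left_drawer_knob', array([348., 214.]), 0.91), ('right_drawer_knob', array([219., 214.]), 0.84), ('lid_edge', array([282., 379.]), 0.83), ('lid_lip', array([282., 357.]), 0.85), ('chest', array([284., 242.]), 0.74)]
chestL [419.2 254.7]
chestR [143.9 254.8]
kL [345.4 212.3]
kR [217.7 212.3]
fL [405.5 243.2]
fR [157.5 243.2]
19.9917
```

View pics/w2.png

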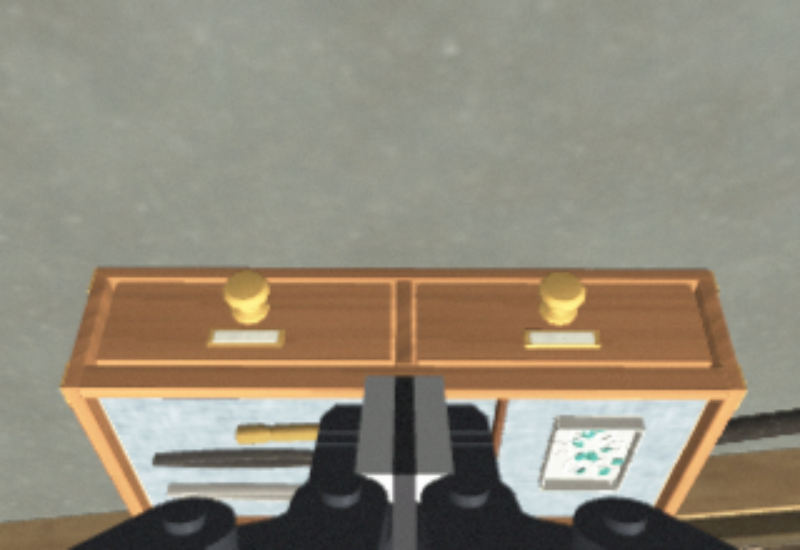

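Both drawers are flush in their frames, with knobs where the model predicts (348,214) and (219,214). Next I press the lid down along its arc.

```bash
python3 - <<'E'
from push import *
from scipy.optimize import brentq
p=np.load("p.npy"); p[3]=p[4]=0
o=sum((observe(n,("lid_edge","lid_lip"),.6)[1] for n in("top","scene","wrist")),[])
res=least_squares(lambda a:np.concatenate([proj(f,world(p,lid(a[0],*( (.150,.009) if n=="lid_edge" else (.166,-.023)))))-u for f,n,u,s in o]),[.74],loss="soft_l1",f_scale=2)
a=res.x[0]; print("lid",a,res.fun.round(1))
tcp=lambda a,dz=0:world(p,np.array(lid(a,.145,.009))+[.011,0,dz])
r=rot(p,0)
movep(world(p,(-.2,0,.28)),rot(p,.3))
movep(tcp(a,.05),r)
h=move_l(tcp(a,-.03),.04,until_force=3); z=get_state()["position"][2]
print("contact",h,z,tcp(a)[2])
if h:
    a=brentq(lambda b:tcp(b)[2]-z,0.2,1.3); print("angle",a)
    F=[]
    for b in np.linspace(a,.08,7)[1:]:
        move_l(tcp(b),.06); F.append(get_state()["contact_force"][2].round(1))
    print(F)
    h=move_l(tcp(-.05),.02,until_force=12); s=get_state(); print("shut",h,s["position"][2],s["contact_force"].round(1))
    move_l(s["position"]+[0,0,.06],.1)
print(get_state()["clock"])
for c in("scene","wrist"):
    f=frame(c); cv2.imwrite(f"pics/{c}3.png",(f["img"] if c=="wrist" else cv2.resize(f["img"][130:270,200:400],None,fx=4,fy=4))[:,:,::-1])
E
```

```text
lid 0.7372363474041003 [-4.4  0.8  2.6 -0.7  0.8 -1.8  1.3 -1. ]
contact False 0.149131981871143 0.1791384110579455
24.0083
```

View pics/scene3.png

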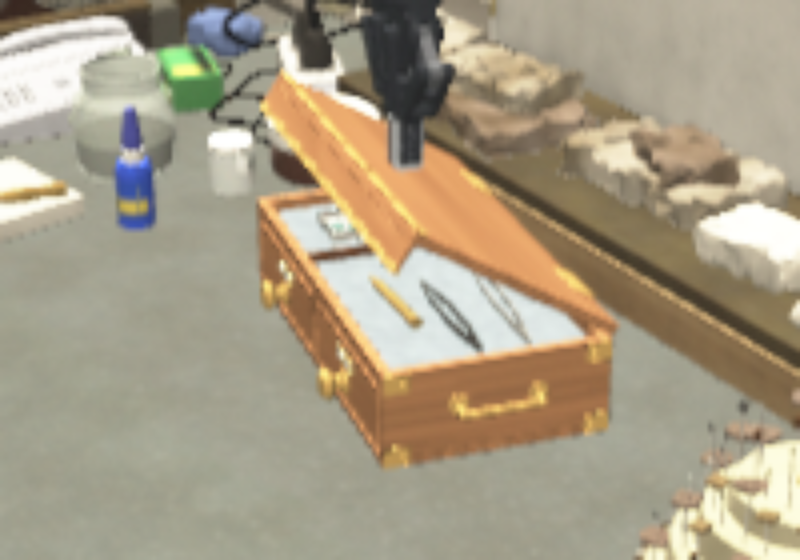

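The scene view shows the fingertip resting on the lid, which has already swung some way down (contact was under 3 N), with both drawers home. I'll continue the arc from a re-measured angle.

```bash
python3 - <<'E'
from push import *
p=np.load("p.npy"); p[3]=p[4]=0
tcp=lambda a,dz=0:world(p,np.array(lid(a,.145,.009))+[.011,0,dz])
move_l(get_state()["position"]+[0,0,.045],.12)
o=sum((observe(n,("lid_edge","lid_lip"),.5)[1] for n in("top","scene")),[])
res=least_squares(lambda a:np.concatenate([proj(f,world(p,lid(a[0],*( (.150,.009) if n=="lid_edge" else (.166,-.023)))))-u for f,n,u,s in o]),[.6],loss="soft_l1",f_scale=2)
a=res.x[0]; print("lid",a,res.fun.round(1))
if .35<a<.8:
    move_l(tcp(a,.03),.12)
    F=[]
    for b in np.linspace(a,.08,6):
        move_l(tcp(b),.05); F.append(get_state()["contact_force"][2].round(1))
    print(F)
    h=move_l(tcp(-.05),.02,until_force=12); s=get_state(); print("shut",h,s["position"][2],s["contact_force"].round(1))
    move_l(s["position"]+[0,0,.08],.12); move_l(world(p,(-.2,0,.25)),.2)
print(get_state()["clock"])
f=frame("scene"); cv2.imwrite("pics/scene4.png",cv2.resize(f["img"][130:270,200:400],None,fx=4,fy=4)[:,:,::-1])
o=sum((observe(n,("lid_edge","lid_lip"),.5)[1] for n in("top","scene")),[])
print([(n,f["name"],u.round(),proj(f,world(p,lid(0,*((.150,.009) if n=="lid_edge" else (.166,-.023))))).round()) for f,n,u,s in o])
E
```

```text
lid 0.5577833151248435 [0.8 0.8 3.5 0.5]
[np.float64(0.4), np.float64(0.2), np.float64(-0.7), np.float64(-0.7), np.float64(-0.4), np.float64(-0.4)]
shut True 0.08400263411523909 [-1.2  0.3  7.5]
30.575
[('lid_edge', 'top', array([262., 210.]), array([260., 210.])), ('lid_lip', 'top', array([259., 218.]), array([259., 218.])), ('lid_edge', 'scene', array([280., 198.]), array([281., 196.])), ('lid_lip', 'scene', array([274., 208.]), array([276., 207.]))]
```

View pics/scene4.png

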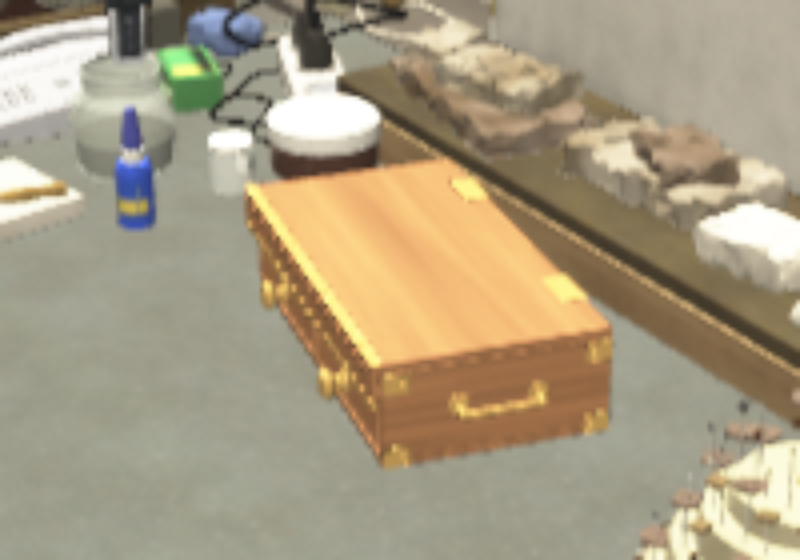

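The lid lies flat with its lip in front of both drawers. The hard stop came at z = 84.0 mm, exactly the shut height, and the bystanders are untouched. Handing in.

```bash
python3 -c "
from cell import *
print(sign_off())"
```

```text
the job is handed in; nothing more can be done
None
```

Both drawers were pushed fully home and then the lid pressed shut, its lip locking them; the job is handed in at about 31 s of the 51 s allowed, and no verdict was returned.

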